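# Tighten the stool bolt with the T-handled hex key

## Robot

A 6-joint arm with a two-finger parallel gripper is mounted at the origin on a cart in front of the work surface, level with it; the furniture and walls round the work are solid. World frame = base frame: x ahead of the robot, y to its left, z up, the work surface at z = 0. Lengths are in m, angles in rad, forces in N, time in s.
With the tool pointing down it reaches from about 0.3 to 0.775 m from the base axis. Payload 14.6 kg.
Tool frame: the origin (TCP) lies between the finger pads; the fingertips stand 14 mm ahead of it and the grasp point (between the pads) lies 5 mm behind it; z points along the fingers, y is the line along which they close (so a half turn about z gives the same grasp; the last joint's range is limited). The gripper opens to 94 mm and grips with 3 to 60 N. Pads are 16 mm wide; open, the fingers measure 119 mm over their backs; the gripper's body (75 mm by 177 mm) begins 78 mm behind the grasp point.
Start: joints at [-1.368, 0.3, 1.521, -0, 1.321, -0.067], TCP at [0.147, -0.53, 0.219] pointing down, gripper open.
Joint ranges: [-3.03, 3.03], [-0.79, 2.21], [0.23, 2.52], [-1.04, 4.18], [0, 3.07], [-2.55, 2.55]. Speed limits (rad/s): [2.22, 2.22, 2.57, 3.14, 3.14, 3.14].

## Interface

Orientations are given as [roll, pitch, yaw] about the fixed x, y, z axes, in that order (R = Rz(yaw) Ry(pitch) Rx(roll)).
In Python, from station import ctrl gives the robot as it stands. The module is installed in compiled form; this text tells all that it offers.
- The arm moves only by the tool move_arm, never from a script. Its argument "targets" is a list of rows, each a list of 7 numbers: the opening, from -1 (shut) to 1 (fully open), then the shift along the tool's x, y, z in units of 50 mm (1.0 is 50 mm), then the turn, a rotation vector about the tool's x, y, z in rad. A call has 1 to 12 rows; each row is the pose to reach, as a shift and turn from the pose commanded when the call began, along the tool's axes at that moment; what a row does not reach only later rows make up. A row lasts 1/10 s, in which the tool goes at most 50 mm and 8.59 degrees, less where a joint would pass 70% of its speed; a pose out of reach is approached as far as the arm can. A call with a gripper value outside its range is refused whole. The fingers move at their own pace and stop on an object; "grip_force" is the grip in N (left out, the last holds). Time passes only in rows, so rows that repeat a pose let the fingers close. It gives the time, the measured TCP pose, the force, the opening and the grip force at its end, in the units of the state.
- ctrl.get_obs(): the state, without advancing time (a new reading comes with each control period).
- ctrl.camera(name): name is "scene" or "side" or "wrist"; returns (picture, depth): 420x560x3 uint8, red, green, blue; 420x560 float32, m along the optical axis (not along the pixel's ray), 0 where there is no reading.
- ctrl.camera_params(name): a dict with "intrinsics" (3x3 intrinsics, pixels), "rvec" (rotation vector, rad) and "tvec" (3), from world to camera coordinates, as OpenCV has them; the wrist camera has in their place "T_tool_cam" (4x4, takes a point from camera to tool coordinates, whose origin is the TCP and whose axes are the flange's). Camera axes: x right, y down, z forward; pixel columns grow to the right and rows downward; lengths in m; the calibration is good to about 2 mm. A picture is of the moment at which its call begins: read the wrist's pose just before it. camera_params takes no time and is no camera call.
- ctrl.hand_in(): hands the job in; it is judged then, once.
Trained networks look in the newest picture that a camera, given by its name, has taken for a name from the list of things; names that differ only in an ending like _2 or _b are one class to them, and where a whole thing is asked for, a point or a joint stands for the part that bears it (a point fixed in the world has none). Each returns a list of dicts, best first, with "score" (0 to 1); they miss things now and then, are a little off and sometimes report something else, mostly with a low value. They report only what shows in the picture. A call takes as long as a camera call. They do not tell look-alikes from the thing itself.
- ctrl.cut_out(camera, target): "region" (420x560 bool, what is visible of it) and "point" ([column, row] in pixels, amid what is visible of it).
- ctrl.tip_of(camera, target): "point" ([column, row] in pixels: a listed point, or the origin of a listed thing).
The state is a dict: "time_s": time; "qpos": joint angles; "joint_vel": joint speeds; "tau": joint torques, N m; "ee_pos": TCP position; "eef_rot": TCP orientation; "force": force on the tool from outside, world axes, zero at the start; "moment": the same for the moment, N m; "grip_width": finger opening in m; "grip_force": force on a finger pad.
Only numpy, scipy, OpenCV 4.12 (cv2) and the standard library are available. Lean on these libraries where they do the work, as an engineer would, in place of code of your own. Each camera call takes 0.05 s, during which the arm holds its last target. There are 200 camera calls.

## Task

The stool seat lies upside down on the worktop and the big bolt in its hub is loose. Take the T-handled hex key from its wooden stand, feel for the hex socket down in the hub until the key drops fully home, and turn the bolt clockwise, regripping the bar as often as needed, until it comes up against its stop. Then stand the key back in its stand, let go of it, and leave the tin and the mug where they are and upright.

Things in the scene. Friction and masses are not known exactly. Their poses are not given: they have to be found in the camera images.
- key_bar (a point): Centre of the black cross bar of the T-handled hex key (about 250 g). The bar is 110 mm long (this frame's x), 18 mm wide (y) and 22 mm high (z, which points up when the key stands). A round collar 32 mm across fills the 11 mm under the bar's middle; from there a straight steel hexagonal shaft goes down, its end 100 mm below this point.
- key_tip (a point): Centre of the lower end of the key's hexagonal shaft, 100 mm below key_bar; same axes. The shaft is 20 mm across flats (23.1 mm across corners); two of its six flats are parallel to the bar; its last 5 mm taper to 16 mm across flats.
- hub_mouth (a point): Centre of the top rim of the hub, 70 mm above the worktop. A fixed wooden stool seat (250 mm disc, 30 mm thick) lies upside down with a dark steel four-armed plate; the hub in its middle is a steel cylinder 66 mm across with an upright round well 28 mm across. The bolt's face lies 8 mm below the rim.
- socket_floor (a point): Centre of the floor of the bolt's hex socket, 26 mm below hub_mouth; a key fully home has its tip here. The socket is 21.5 mm across flats and 18 mm deep. How its flats lie differs each time and is told by no frame and no joint value: find it by touch or sight. The key drops in when its flats agree within about 8 degrees.
- bolt (a joint): Turn of the bolt in rad, growing as it is turned clockwise seen from above. It starts between 0 and 0.6 and meets a hard stop at 3.2 (tight). It turns stiffly (0.15 N m) and stays where it is left. The key has up to about 0.3 rad of play in the socket before it drives the bolt.
- stand_mouth (a point): Centre of the round hole in the top of the key's fixed wooden stand, a 70 x 70 x 50 mm block; the hole is 27 mm in diameter and 40 mm deep, its mouth 50 mm above the worktop. At the start the key stands in it, bar uppermost.
- stand_floor (a point): Centre of the floor of the stand's hole, 40 mm below stand_mouth. The key's tip stands on it.
- tin_mid (a point): Middle of a loose round food tin, 75 mm across, 58 mm high. Bystander; z is its upright axis.
- mug_mid (a point): Middle of a loose pale mug, 82 mm across the body, 120 mm with its handle, 94 mm high. Bystander; z is its upright axis.
Mind the look-alikes: they are no part of the job. Leave any green look-alike of the part that bears key_bar alone. What is shaped like the part that bears stand_mouth but green is not meant.

How it is judged:
On the way, in this order (a step that is already met when the one before it is completed fails the run):
1. the key is fully home in the bolt's hex socket (tip within 6 mm of the socket floor's height and 4 mm of its centre, upright within 0.15 rad) (horizontal distance between key_tip and socket_floor below 0.004 m and z of key_tip in the frame of socket_floor below 0.006 m and angle between key_bar's own z axis and vertical below 0.15 rad), for 0.2 s.
2. with the key still home, the bolt is turned clockwise up to its stop (joint above 3.05) (all of step 1 and value of joint bolt above 3.05 rad), for 0.2 s.
At the end, for the whole second after the job is handed in: The bolt is tight (joint above 3.05 of 3.2 rad) and the key stands at rest in its stand, bar uppermost, tip within 8 mm of the hole's floor and upright within 0.2 rad (value of joint bolt above 3.05 rad and distance between key_tip and stand_floor below 0.008 m and angle between key_bar's own z axis and vertical below 0.2 rad and z of key_bar in the frame of stand_floor above 0.09 m and linear speed of hex_key below 0.02 m/s); the robot touches nothing.
It fails at once if the tin is shifted by more than 30 mm or tipped by more than 0.4 rad (distance of tin_mid from where it was at the start of the episode above 0.03 m or angle between tin_mid's own z axis and vertical above 0.4 rad).
It fails at once if the mug is shifted by more than 30 mm or tipped by more than 0.4 rad (distance of mug_mid from where it was at the start of the episode above 0.03 m or angle between mug_mid's own z axis and vertical above 0.4 rad).
It also fails if it takes over 64 s, if anything falls off the work surface, if the arm or the gripper's body presses on something with over 40 N, if the wrist force passes 120 N, or if a joint passes its speed limit or range.

## Working session

There is one attempt and no reset: what is moved stays moved. The work goes in short steps, Python scripts to look and compute and a tool call to move; the robot and the scene stay as the last step left them, time stands still between calls to the robot, and variables do not carry over. Pictures are saved under pics/ and viewed, at most 10 in all, crops included, and the job is handed in when it is done.

Besides the shell and the picture viewer there is one more tool, called after "Emit:" as a command line: name --pt "numbers of a row" for each row, then --argument value for the rest. move_arm: Moves the arm, as the interface text tells. Its arguments: {"type":"object","properties":{"targets":{"type":"array"},"grip_force":{"type":"number"}},"required":["targets"]}

```bash
mkdir -p pics; cat > h.py <<'E'
import numpy as np, cv2
from station import ctrl
from scipy.spatial.transform import Rotation as R
def cam(n):
    o=ctrl.get_obs(); p,d=ctrl.camera(n); c=ctrl.camera_params(n); K=np.array(c["intrinsics"])
    if n=="wrist":
        T=np.eye(4); T[:3,:3]=R.from_euler('xyz',o["eef_rot"]).as_matrix(); T[:3,3]=o["ee_pos"]
        T=T@np.array(c["T_tool_cam"])
    else:
        T=np.eye(4); T[:3,:3]=cv2.Rodrigues(np.array(c["rvec"],float))[0]; T[:3,3]=np.ravel(c["tvec"]); T=np.linalg.inv(T)
    return p,d,K,T
def save(n,p): cv2.imwrite("pics/"+n+".png",cv2.cvtColor(p,cv2.COLOR_RGB2BGR))
def ray(K,T,px,z):  # intersect pixel with plane world z
    r=T[:3,:3]@np.linalg.inv(K)@[px[0],px[1],1]; s=(z-T[2,3])/r[2]; return T[:3,3]+s*r
def cloud(d,K,T):
    v,u=np.mgrid[:d.shape[0],:d.shape[1]]; P=np.stack([(u-K[0,2])/K[0,0]*d,(v-K[1,2])/K[1,1]*d,d],-1)
    W=P@T[:3,:3].T+T[:3,3]; W[d==0]=np.nan; return W
E
python3 - <<'E'
from h import *
Z=dict(key_bar=.11,hub_mouth=.07,stand_mouth=.05,tin_mid=.029,mug_mid=.047)
o=ctrl.get_obs();print(o)
ims=[]
for n in("scene","side"):
    p,d,K,T=cam(n);ims.append(p)
    for k,z in Z.items():
        for r in ctrl.tip_of(n,k)[:3]: print(n,k,round(r["score"],2),np.round(r["point"]),ray(K,T,r["point"],z).round(3))
save("a",ims[0]);save("b",ims[1])
E
```

```text
{'time_s': 0.0, 'qpos': array([-1.36760694e+00,  3.00505856e-01,  1.52159114e+00, -2.05991540e-07,
        1.32071428e+00, -6.65806608e-02]), 'joint_vel': array([-1.18259995e-03,  5.12781726e-04,  2.71578563e-04,  1.00194598e-03,
       -6.42269950e-04, -7.07321776e-05]), 'tau': array([-1.79866092e-04, -5.31812167e+01, -3.52737522e+01,  7.08525768e-02,
        2.44601921e-02, -1.08668087e-04]), 'ee_pos': array([ 0.14653624, -0.52985556,  0.21886301]), 'eef_rot': array([-3.14037672e+00, -8.08777461e-05,  2.69770048e-01]), 'force': array([-0.72656995,  0.16509376,  0.59313746]), 'moment': array([-0.01406893, -0.01366635,  0.06177703]), 'grip_force': 0.0, 'grip_width': 0.09399350988318173}
scene key_bar 0.61 [212. 240.] [0.503 0.274 0.11 ]
scene hub_mouth 0.95 [282. 200.] [ 0.509 -0.034  0.07 ]
scene stand_mouth 0.93 [275. 268.] [0.332 0.184 0.05 ]
scene stand_mouth 0.79 [215. 253.] [0.501 0.269 0.05 ]
scene tin_mid 0.87 [324. 181.] [ 0.499 -0.258  0.029]
scene tin_mid 0.58 [279. 206.] [ 0.525 -0.039  0.029]
scene mug_mid 0.63 [318. 152.] [ 0.619 -0.363  0.047]
side key_bar 0.69 [222. 251.] [0.502 0.269 0.11 ]
side key_bar 0.44 [225. 258.] [0.476 0.277 0.11 ]
side hub_mouth 0.82 [293. 203.] [ 0.497 -0.029  0.07 ]
side stand_mouth 0.69 [283. 282.] [0.32  0.185 0.05 ]
side tin_mid 0.79 [340. 170.] [ 0.502 -0.271  0.029]
side tin_mid 0.59 [332. 133.] [ 0.647 -0.38   0.029]
side mug_mid 0.9 [329. 134.] [ 0.639 -0.356  0.047]
```

View pics/a.png

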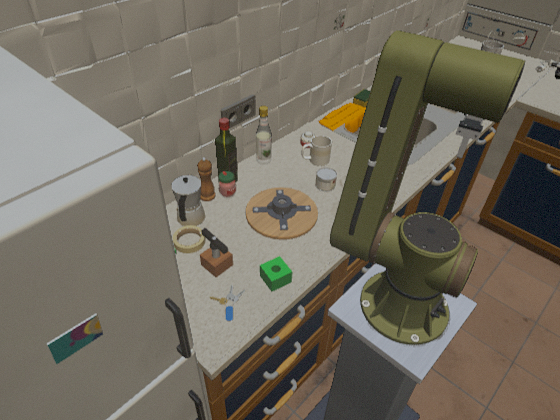

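```bash
python3 - <<'E'
import cv2
a=cv2.imread("pics/a.png")
cv2.imwrite("pics/a2.png",cv2.resize(a[190:320,170:340],None,fx=4.6,fy=4.6,interpolation=cv2.INTER_CUBIC))
E
```

```text
(no output)
```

View pics/a2.png

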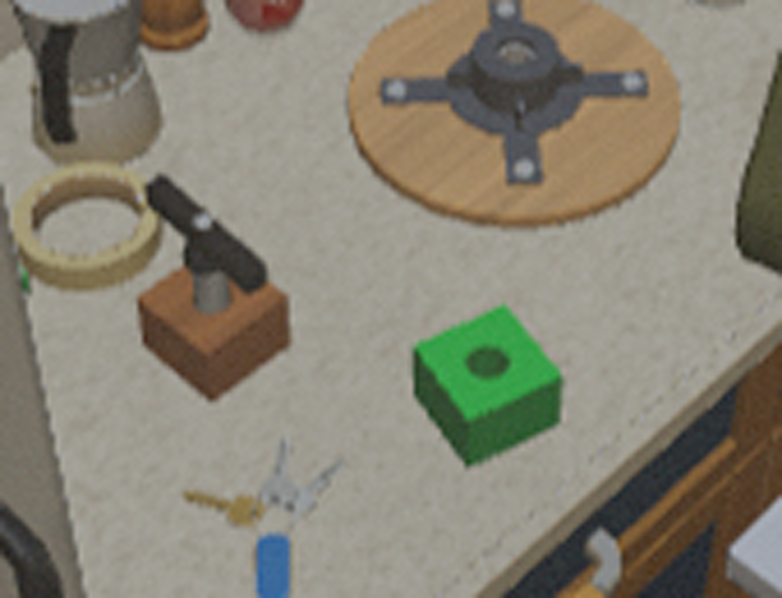

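Two stands: brown block at (216,258) holding the black‑barred key, and an empty green one at (276,272). The brown one fits (not green, and the key stands in it); the crop confirms this. The hub is at (282,203), the tin at (326,179) and the mug at (319,151).

```bash
cat >> h.py <<'E'
def go(pos,yaw,o=None):
    """shift (units 50mm, tool axes) and rotvec from the present commanded (~measured) pose to tool-down pose"""
    o=o or ctrl.get_obs(); Rc=R.from_euler('xyz',o["eef_rot"]); t=Rc.inv().apply(np.array(pos)-o["ee_pos"])/.05
    Rt=R.from_euler('xyz',[np.pi,0,yaw]); rv=(Rc.inv()*Rt).as_rotvec()
    print("pos",o["ee_pos"].round(4),"rot",o["eef_rot"].round(4),"q",o["qpos"].round(2),"f",o["force"].round(1),"m",o["moment"].round(2),"\n shift",t.round(3),"rv",rv.round(3))
E
python3 - <<'E'
from h import *
c=ctrl.camera_params("wrist");print(np.array(c["T_tool_cam"]).round(3),c["intrinsics"])
c=ctrl.camera_params("scene");K=np.array(c["intrinsics"]);T=np.eye(4);T[:3,:3]=cv2.Rodrigues(np.array(c["rvec"],float))[0]; T[:3,3]=np.ravel(c["tvec"]); T=np.linalg.inv(T)
a=ray(K,T,(203.7,230.2),.115);b=ray(K,T,(226,249.8),.115);print(a,b,np.arctan2(*(b-a)[1::-1]))
go([.42,-.13,.33],.27);go([.45,.27,.33],.27)
E
```

```text
[[ 0.    -0.961 -0.277  0.081]
 [ 1.     0.001 -0.    -0.   ]
 [ 0.001 -0.277  0.961 -0.166]
 [ 0.     0.     0.     1.   ]] [[369.78526834   0.         278.10991793]
 [  0.         369.78526834 215.25048764]
 [  0.           0.           1.        ]]
[0.54652154 0.26870869 0.115     ] [0.44091368 0.2746181  0.115     ] 3.085694863334666
pos [ 0.1466 -0.5301  0.2194] rot [-3.1415  0.      0.2698] q [-1.37  0.3   1.52 -0.    1.32 -0.07] f [1.2 0.6 0.1] m [-0.01 -0.04 -0.04] 
 shift [ 7.403 -6.255 -2.211] rv [-0.  0. -0.]
pos [ 0.1466 -0.5301  0.2194] rot [-3.1415  0.      0.2698] q [-1.37  0.3   1.52 -0.    1.32 -0.07] f [1.2 0.6 0.1] m [-0.01 -0.04 -0.04] 
 shift [ 10.114 -13.806  -2.211] rv [-0.  0. -0.]
```

Emit:
move_arm --pt "1 2 -1 -2.2 0 0 -0.4" --pt "1 7.4 -6.25 -2.2 0 0 -1.4" --pt "1 7.4 -6.25 -2.2 0 0 -1.4" --pt "1 7.4 -6.25 -2.2 0 0 -1.4" --pt "1 7.4 -6.25 -2.2 0 0 -1.4" --pt "1 7.4 -6.25 -2.2 0 0 -1.4" --pt "1 7.4 -6.25 -2.2 0 0 -1.4" --pt "1 7.4 -6.25 -2.2 0 0 -1.4" --pt "1 7.4 -6.25 -2.2 0 0 -1.4" --pt "1 7.4 -6.25 -2.2 0 0 -1.4" --pt "1 7.4 -6.25 -2.2 0 0 -1.4" --pt "1 7.4 -6.25 -2.2 0 0 -1.4"

```text
time_s: 1.8
ee_pos: [0.4203, -0.1295, 0.3295]
eef_rot: [3.142, 0.0, 1.672]
force: [-0.0, -0.0, -0.2]
grip_width: 0.0941
grip_force: 0.0
```

```bash
python3 - <<'E'
from h import *
go([.49,.272,.28],3.085)
E
```

```text
pos [ 0.4203 -0.1295  0.3295] rot [3.1416e+00 2.0000e-04 1.6719e+00] q [-0.38 -0.02  1.63 -0.    1.53 -0.48] f [-0.  -0.  -0.2] m [-0.02 -0.11 -0.04] 
 shift [7.849 2.198 0.988] rv [-0.     0.    -1.413]
```

```bash
python3 - <<'E'
from h import *
p,d,K,T=cam("wrist")
for k,z in(("hub_mouth",.07),("tin_mid",.029),("key_bar",.11)):
    for r in ctrl.tip_of("wrist",k)[:2]: print(k,round(r["score"],2),np.round(r["point"]),ray(K,T,r["point"],z).round(4))
save("c",p)
E
```

```text
hub_mouth 0.86 [363. 102.] [ 0.5045 -0.0324  0.07  ]
tin_mid 0.86 [321. 279.] [ 0.4946 -0.2672  0.029 ]
```

View pics/c.png

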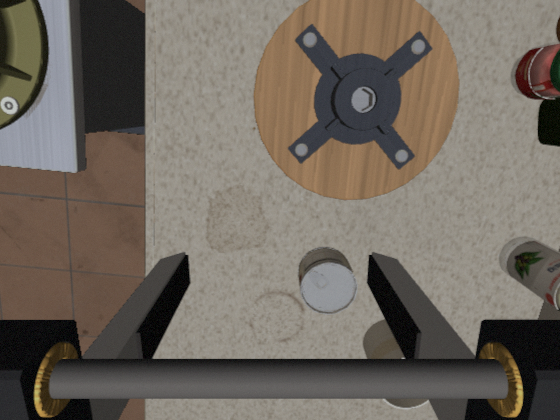

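Emit:
move_arm --pt "1 7.85 2.2 1 0 0 -1.41" --pt "1 7.85 2.2 1 0 0 -1.41" --pt "1 7.85 2.2 1 0 0 -1.41" --pt "1 7.85 2.2 1 0 0 -1.41" --pt "1 7.85 2.2 1 0 0 -1.41" --pt "1 7.85 2.2 1 0 0 -1.41" --pt "1 7.85 2.2 1 0 0 -1.41" --pt "1 7.85 2.2 1 0 0 -1.41" --pt "1 7.85 2.2 1 0 0 -1.41" --pt "1 7.85 2.2 1 0 0 -1.41" --pt "1 7.85 2.2 1 0 0 -1.41" --pt "1 7.85 2.2 1 0 0 -1.41"

```text
time_s: 3.2
ee_pos: [0.491, 0.2701, 0.2794]
eef_rot: [-3.141, -0.0, 3.076]
force: [0.2, -0.0, 0.7]
grip_width: 0.0939
grip_force: 0.0
```

```bash
python3 - <<'E'
from h import *
p,d,K,T=cam("wrist")
for k,z in(("key_bar",.121),("stand_mouth",.05)):
    for r in ctrl.tip_of("wrist",k)[:2]: print(k,round(r["score"],2),np.round(r["point"]),ray(K,T,r["point"],z).round(4))
W=cloud(d,K,T); m=(W[...,2]>.108)&(W[...,2]<.14)&(abs(W[...,0]-.5)<.08)&(abs(W[...,1]-.272)<.08)&(p.max(-1)<110)
X=W[m]; r=cv2.minAreaRect((X[:,:2]*1000).astype(np.float32)); print(m.sum(),r,np.median(X[:,2]))
go([.495,.272,.15],3.085)
save("d",p)
E
```

```text
key_bar 0.98 [281. 204.] [0.4936 0.2734 0.121 ]
key_bar 0.63 [438. 249.] [0.5466 0.4177 0.121 ]
stand_mouth 0.79 [178.  27.] [0.3284 0.1846 0.05  ]
stand_mouth 0.69 [284. 187.] [0.4928 0.2767 0.05  ]
2172 ((495.4551086425781, 273.28900146484375), (17.942829132080078, 108.71516418457031), 86.8319320678711) 0.12090170327812078
pos [0.4908 0.2705 0.2797] rot [3.1414e+00 3.0000e-04 3.0773e+00] q [ 0.44  0.29  1.4   0.    1.46 -1.07] f [ 0.7  0.1 -0.4] m [ 0.05 -0.14  0.01] 
 shift [-0.081  0.036  2.593] rv [ 0.     0.    -0.008]
```

View pics/d.png

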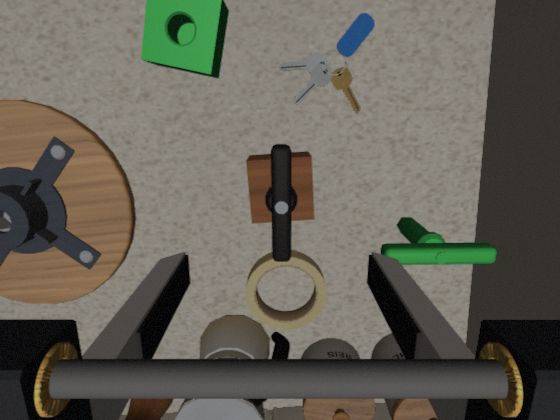

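```bash
python3 - <<'E'
from h import *
go([.4955,.2733,.116],3.086)
a=cv2.imread("pics/c.png"); cv2.imwrite("pics/c2.png",cv2.resize(a[75:125,335:390],None,fx=11,fy=11,interpolation=cv2.INTER_CUBIC))
E
```

```text
pos [0.4908 0.2705 0.2797] rot [3.1414e+00 3.0000e-04 3.0773e+00] q [ 0.44  0.29  1.4   0.    1.46 -1.07] f [ 0.7  0.1 -0.4] m [ 0.05 -0.14  0.01] 
 shift [-0.089  0.062  3.273] rv [ 0.     0.    -0.009]
```

View pics/c2.png

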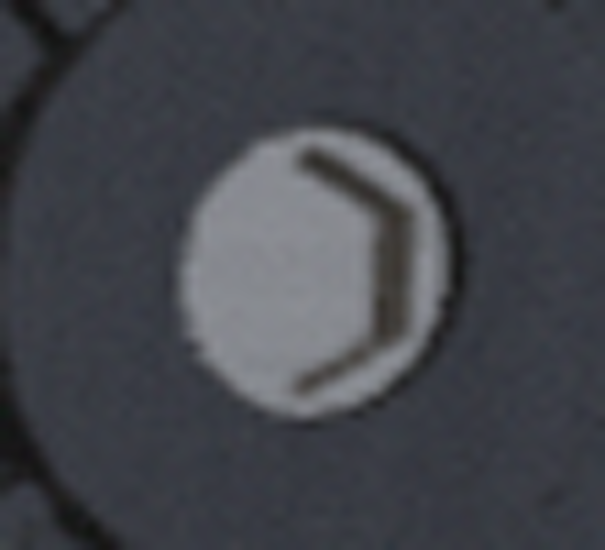

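Picture c2 shows the hex socket at about (363,100) in the wrist picture, with a flat nearly vertical there. The flats therefore lie at world angles of about 34°, 94° and 154° (mod 60). I'll enter with the bar at yaw 3.73, which leaves the full turn in the last joint. Picture d shows the real black key at (281,204). The green look-alike key lies at (438,249) and the green stand is at (185,30).

Emit:
move_arm --pt "1 -0.09 0.06 0.8 0 0 -0.009" --pt "1 -0.09 0.06 1.6 0 0 -0.009" --pt "1 -0.09 0.06 2.3 0 0 -0.009" --pt "1 -0.09 0.06 2.8 0 0 -0.009" --pt "1 -0.09 0.06 3.1 0 0 -0.009" --pt "1 -0.09 0.06 3.27 0 0 -0.009" --pt "1 -0.09 0.06 3.27 0 0 -0.009"

```text
time_s: 4.05
ee_pos: [0.4951, 0.2735, 0.1154]
eef_rot: [-3.141, -0.001, 3.088]
force: [-0.2, 0.8, -0.1]
grip_width: 0.0939
grip_force: 0.0
```

Emit:
move_arm --pt "-1 0 0 0 0 0 0" --pt "-1 0 0 0 0 0 0" --pt "-1 0 0 0 0 0 0" --pt "-1 0 0 0 0 0 0" --pt "-1 0 0 0 0 0 0" --pt "-1 0 0 0 0 0 0" --pt "-1 0 0 0 0 0 0" --pt "-1 0 0 0 0 0 0" --grip_force 50

```text
time_s: 4.85
ee_pos: [0.4953, 0.2739, 0.116]
eef_rot: [3.142, -0.0, 3.089]
force: [0.8, -0.2, 0.9]
grip_width: 0.0334
grip_force: 0.0
```

Emit:
move_arm --pt "-1 0 0 0 0 0 0" --pt "-1 0 0 0 0 0 0" --pt "-1 0 0 0 0 0 0" --pt "-1 0 0 0 0 0 0"

```text
time_s: 5.25
ee_pos: [0.4952, 0.2739, 0.1159]
eef_rot: [3.142, -0.0, 3.089]
force: [-0.0, 1.3, -0.4]
grip_width: 0.0174
grip_force: 49.9
```

```bash
python3 - <<'E'
from h import *
o=ctrl.get_obs(); print(o["grip_width"],o["grip_force"],o["force"],o["moment"]);go([.4955,.2733,.23],3.09)
E
```

```text
0.017440373796470735 49.93013620376587 [-0.02727539  1.28647558 -0.43934785] [ 0.16162825 -0.14280964  0.0680673 ]
pos [0.4952 0.2739 0.1159] rot [ 3.1415e+00 -1.0000e-04  3.0888e+00] q [ 0.44  0.44  1.58  0.    1.12 -1.08] f [-0.   1.3 -0.4] m [ 0.16 -0.14  0.07] 
 shift [-0.006 -0.012 -2.282] rv [ 0.    -0.    -0.001]
```

Emit:
move_arm --pt "-1 0 0 -0.5 0 0 0" --pt "-1 0 0 -1.2 0 0 0" --pt "-1 0 0 -2 0 0 0" --pt "-1 0 0 -2.4 0 0 0" --pt "-1 0 0 -2.4 0 0 0"

```text
time_s: 5.75
ee_pos: [0.496, 0.2742, 0.2385]
eef_rot: [3.139, 0.004, 3.089]
force: [-0.2, -0.1, -2.6]
grip_width: 0.0177
grip_force: 49.9
```

```bash
python3 - <<'E'
from h import *
go([.5045,-.0324,.236],3.73)
E
```

```text
pos [0.496  0.2742 0.2385] rot [3.1395 0.0039 3.0888] q [ 0.44  0.32  1.45 -0.    1.37 -1.08] f [-0.2 -0.1 -2.6] m [ 0.02 -0.13  0.05] 
 shift [-0.494 -6.115  0.039] rv [ 0.001  0.004 -0.641]
```

Emit:
move_arm --pt "-1 -0.49 -6.12 0 0 0 -0.641" --pt "-1 -0.49 -6.12 0 0 0 -0.641" --pt "-1 -0.49 -6.12 0 0 0 -0.641" --pt "-1 -0.49 -6.12 0 0 0 -0.641" --pt "-1 -0.49 -6.12 0 0 0 -0.641" --pt "-1 -0.49 -6.12 0 0 0 -0.641" --pt "-1 -0.49 -6.12 0 0 0 -0.641" --pt "-1 -0.49 -6.12 0 0 0 -0.641" --pt "-1 -0.49 -6.12 0 0 0 -0.641" --pt "-1 -0.49 -6.12 0 0 0 -0.641" --pt "-1 -0.49 -6.12 0 0 0 -0.641"

```text
time_s: 6.85
ee_pos: [0.5035, -0.032, 0.2355]
eef_rot: [3.141, -0.0, -2.552]
force: [-0.3, -0.0, -3.0]
grip_width: 0.018
grip_force: 49.9
```

```bash
python3 - <<'E'
from h import *
p,d,K,T=cam("wrist")
for k,z in(("hub_mouth",.07),("key_bar",.236),("key_tip",.13)):
    for r in ctrl.tip_of("wrist",k)[:2]: print(k,round(r["score"],2),np.round(r["point"]),ray(K,T,r["point"],z).round(4))
W=cloud(d,K,T); m=(abs(W[...,2]-.07)<.006)&(np.hypot(W[...,0]-.5045,W[...,1]+.0324)<.05)
c,r=cv2.minEnclosingCircle((W[m][:,:2]*1000).astype(np.float32)); print(m.sum(),c,r)
go([.5045,-.0324,.19],3.73)
save("e",p)
E
```

```text
key_bar 0.98 [278. 277.] [ 0.5019 -0.0327  0.236 ]
key_tip 0.61 [543. 408.] [0.5185 0.2651 0.13  ]
1316 (504.7071228027344, -28.854516983032227) 32.9146842956543
pos [ 0.5036 -0.0325  0.2359] rot [ 3.1416  0.     -2.5526] q [-0.14  0.19  1.62  0.    1.33 -2.3 ] f [ 0.2  0.4 -1.9] m [ 0.12 -0.11 -0.04] 
 shift [-0.016 -0.008  0.918] rv [0.    0.    0.001]
```

View pics/e.png

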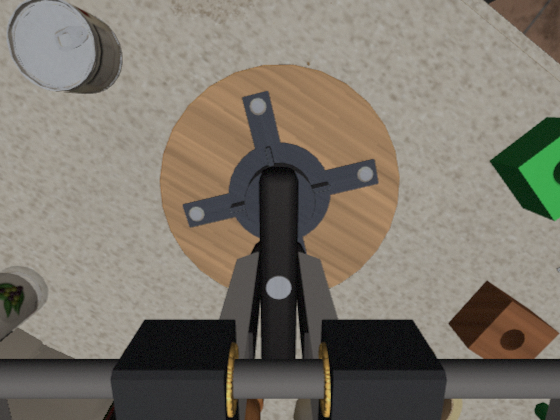

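```bash
python3 - <<'E'
from h import *
from scipy.optimize import least_squares
p,d,K,T=cam("wrist"); W=cloud(d,K,T)
m=(abs(W[...,2]-.07)<.006)&(np.hypot(W[...,0]-.5045,W[...,1]+.0305)<.045)
X=W[m]; print(np.percentile(X[:,2],[5,50,95]).round(4))
H=cv2.convexHull((X[:,:2]*1000).astype(np.float32))[:,0]
f=lambda c:np.hypot(*(H-c).T)-33
s=least_squares(f,[504,-30],loss="soft_l1",f_scale=.5); print(s.x,f(s.x).round(1)); print(H.round().tolist())
E
```

```text
[0.0691 0.0705 0.0717]
[504.78159308 -29.06738109] [-0.5 -1.3 -1.5 -1.1 -0.2 -0.8 -0.8 -0.8 -0.7 -0.2 -0.  -0.4 -0.5 -0.2
 -0.2 -0.3 -0.1 -0.3 -0.2 -0.1 -0.1 -0.1 -0.  -0.6 -0.6 -0.7 -0.5 -0.4
 -0.4 -0.7 -0.5 -0.8 -1.5 -0.9  0.1 -0.5]
[[537.0, -34.0], [536.0, -32.0], [517.0, -0.0], [517.0, 1.0], [515.0, 2.0], [511.0, 3.0], [507.0, 3.0], [506.0, 3.0], [504.0, 3.0], [499.0, 3.0], [494.0, 2.0], [489.0, -0.0], [489.0, -1.0], [483.0, -5.0], [479.0, -8.0], [477.0, -13.0], [474.0, -16.0], [473.0, -22.0], [473.0, -23.0], [472.0, -25.0], [472.0, -26.0], [472.0, -27.0], [472.0, -35.0], [492.0, -59.0], [493.0, -59.0], [494.0, -59.0], [497.0, -61.0], [498.0, -61.0], [500.0, -61.0], [506.0, -61.0], [508.0, -61.0], [516.0, -59.0], [520.0, -56.0], [527.0, -52.0], [533.0, -46.0], [534.0, -43.0]]
```

Emit:
move_arm --pt "-1 -0.06 0.045 0 0 0 0" --pt "-1 -0.06 0.045 0.4 0 0 0" --pt "-1 -0.06 0.045 0.7 0 0 0" --pt "-1 -0.06 0.045 0.95 0 0 0" --pt "-1 -0.06 0.045 1.1 0 0 0" --pt "-1 -0.06 0.045 1.2 0 0 0" --pt "-1 -0.06 0.045 1.28 0 0 0" --pt "-1 -0.06 0.045 1.34 0 0 0" --pt "-1 -0.06 0.045 1.38 0 0 0"

```text
time_s: 8.0
ee_pos: [0.5049, -0.0295, 0.167]
eef_rot: [-3.141, 0.0, -2.553]
force: [0.5, -0.8, -3.4]
grip_width: 0.0175
grip_force: 49.9
```

```bash
python3 - <<'E'
from h import *
go([.5048,-.029,.15],3.73)
E
```

```text
pos [ 0.5049 -0.0295  0.167 ] rot [-3.1414e+00  3.0000e-04 -2.5534e+00] q [-0.13  0.25  1.71  0.    1.18 -2.29] f [ 0.5 -0.8 -3.4] m [ 0.03 -0.11 -0.02] 
 shift [-0.003  0.009  0.34 ] rv [-0.  0. -0.]
```

Emit:
move_arm --pt "-1 0 0.01 0.03 0 0 0" --pt "-1 0 0.01 0.06 0 0 0" --pt "-1 0 0.01 0.09 0 0 0" --pt "-1 0 0.01 0.12 0 0 0" --pt "-1 0 0.01 0.12 0 0 0"

```text
time_s: 8.5
ee_pos: [0.5044, -0.029, 0.1608]
eef_rot: [3.141, -0.0, -2.553]
force: [0.7, -1.2, -2.8]
grip_width: 0.0177
grip_force: 49.9
```

Emit:
move_arm --pt "-1 0 0 0.05 0 0 0" --pt "-1 0 0 0.1 0 0 0" --pt "-1 0 0 0.14 0 0 0" --pt "-1 0 0 0.18 0 0 0" --pt "-1 0 0 0.21 0 0 0" --pt "-1 0 0 0.21 0 0 0" --pt "-1 0 0 0.21 0 0 0"

```text
time_s: 9.2
ee_pos: [0.5045, -0.029, 0.1504]
eef_rot: [3.141, -0.0, -2.553]
force: [-1.5, -0.3, -2.6]
grip_width: 0.0176
grip_force: 49.9
```

```bash
python3 - <<'E'
from h import *
go([.5048,-.029,.15],3.73)
E
```

```text
pos [ 0.5045 -0.029   0.1504] rot [ 3.1415e+00 -1.0000e-04 -2.5534e+00] q [-0.13  0.27  1.73  0.    1.14 -2.29] f [-1.5 -0.3 -2.6] m [-0.02  0.08 -0.02] 
 shift [-0.005 -0.003  0.008] rv [ 0. -0. -0.]
```

Key is home with no contact force. Now turning clockwise.

Emit:
move_arm --pt "-1 0 0 0 0 0 0.1" --pt "-1 0 0 0 0 0 0.2" --pt "-1 0 0 0 0 0 0.3" --pt "-1 0 0 0 0 0 0.4" --pt "-1 0 0 0 0 0 0.5" --pt "-1 0 0 0 0 0 0.6" --pt "-1 0 0 0 0 0 0.7" --pt "-1 0 0 0 0 0 0.8" --pt "-1 0 0 0 0 0 0.9" --pt "-1 0 0 0 0 0 1.0" --pt "-1 0 0 0 0 0 1.1" --pt "-1 0 0 0 0 0 1.2" --grip_force 60

```text
time_s: 10.4
ee_pos: [0.5046, -0.0288, 0.1504]
eef_rot: [3.141, 0.0, 2.526]
force: [1.3, 1.2, -5.4]
grip_width: 0.0178
grip_force: 59.9
```

```bash
python3 - <<'E'
from h import *
go([.5048,-.029,.15],2.53)
E
```

```text
pos [ 0.5046 -0.0288  0.1504] rot [3.1411 0.     2.5259] q [-0.13  0.27  1.73  0.    1.14 -1.09] f [ 1.3  1.2 -5.4] m [ 0.26 -0.3   0.18] 
 shift [-0.004 -0.001  0.009] rv [ 0.     0.    -0.004]
```

Moment about z is 0.18, so the bolt is being driven.

Emit:
move_arm --pt "-1 0 0 0 0 0 0.1" --pt "-1 0 0 0 0 0 0.2" --pt "-1 0 0 0 0 0 0.3" --pt "-1 0 0 0 0 0 0.4" --pt "-1 0 0 0 0 0 0.5" --pt "-1 0 0 0 0 0 0.6" --pt "-1 0 0 0 0 0 0.7" --pt "-1 0 0 0 0 0 0.8" --pt "-1 0 0 0 0 0 0.9" --pt "-1 0 0 0 0 0 1.0" --pt "-1 0 0 0 0 0 1.1" --pt "-1 0 0 0 0 0 1.2"

```text
time_s: 11.6
ee_pos: [0.5052, -0.0291, 0.1505]
eef_rot: [3.14, -0.0, 1.326]
force: [4.7, -0.7, -8.1]
grip_width: 0.0177
grip_force: 60.0
```

```bash
python3 - <<'E'
from h import *
go([.5048,-.029,.15],1.33)
E
```

```text
pos [ 0.5052 -0.0291  0.1505] rot [ 3.1397e+00 -2.0000e-04  1.3260e+00] q [-0.13  0.27  1.73 -0.    1.14  0.11] f [ 4.7 -0.7 -8.1] m [-0.35 -1.21  0.2 ] 
 shift [ 0.    -0.008  0.01 ] rv [ 0.002 -0.    -0.004]
```

Emit:
move_arm --pt "-1 0 0 0 0 0 0.1" --pt "-1 0 0 0 0 0 0.2" --pt "-1 0 0 0 0 0 0.3" --pt "-1 0 0 0 0 0 0.4"

```text
time_s: 12.0
ee_pos: [0.5052, -0.0294, 0.1505]
eef_rot: [3.14, -0.001, 0.926]
force: [3.9, -3.1, -6.9]
grip_width: 0.0175
grip_force: 60.0
```

```bash
python3 - <<'E'
from h import *
go([.5048,-.029,.15],.93)
E
```

```text
pos [ 0.5052 -0.0294  0.1505] rot [ 3.1395e+00 -6.0000e-04  9.2590e-01] q [-0.13  0.27  1.73 -0.    1.14  0.51] f [ 3.9 -3.1 -6.9] m [-0.78 -1.21  0.15] 
 shift [ 0.001 -0.011  0.01 ] rv [ 0.002 -0.001 -0.004]
```

Emit:
move_arm --pt "-1 0 0 0 0 0 0.1" --pt "-1 0 0 0 0 0 0.2" --pt "-1 0 0 0 0 0 0.3"

```text
time_s: 12.3
ee_pos: [0.5052, -0.0295, 0.1506]
eef_rot: [3.139, -0.001, 0.626]
force: [3.0, -3.5, -6.1]
grip_width: 0.0178
grip_force: 60.1
```

```bash
python3 - <<'E'
from h import *
go([.5048,-.029,.15],.63)
E
```

```text
pos [ 0.5052 -0.0295  0.1506] rot [ 3.1395e+00 -9.0000e-04  6.2610e-01] q [-0.13  0.27  1.73 -0.    1.14  0.81] f [ 3.  -3.5 -6.1] m [-1.08 -1.08  0.49] 
 shift [-0.001 -0.013  0.011] rv [ 0.002 -0.001 -0.004]
```

Emit:
move_arm --pt "-1 0 0 0 0 0 0.04" --pt "-1 0 0 0 0 0 0.08" --pt "-1 0 0 0 0 0 0.12" --pt "-1 0 0 0 0 0 0.12"

```text
time_s: 12.7
ee_pos: [0.5052, -0.0295, 0.1506]
eef_rot: [3.14, -0.001, 0.509]
force: [3.9, -4.5, -5.5]
grip_width: 0.0176
grip_force: 60.0
```

```bash
python3 - <<'E'
from h import *
go([.5048,-.029,.15],.63)
p,d,K,T=cam("wrist"); W=cloud(d,K,T); m=(abs(W[...,2]-.1555)<.008)&(np.hypot(W[...,0]-.505,W[...,1]+.029)<.07)&(p.max(-1)<110)
print(m.sum(),cv2.minAreaRect((W[m][:,:2]*1000).astype(np.float32)),np.median(W[m][:,2]))
save("f",p)
E
```

```text
pos [ 0.5052 -0.0295  0.1506] rot [ 3.1396e+00 -1.0000e-03  5.0920e-01] q [-0.13  0.27  1.73 -0.    1.14  0.93] f [ 3.9 -4.5 -5.5] m [-1.23 -1.01  0.32] 
 shift [-0.001 -0.013  0.012] rv [ 0.002 -0.001 -0.121]
7235 ((509.2301025390625, -25.904563903808594), (97.87989807128906, 40.486873626708984), 17.16914939880371) 0.1556280816113951
```

View pics/f.png

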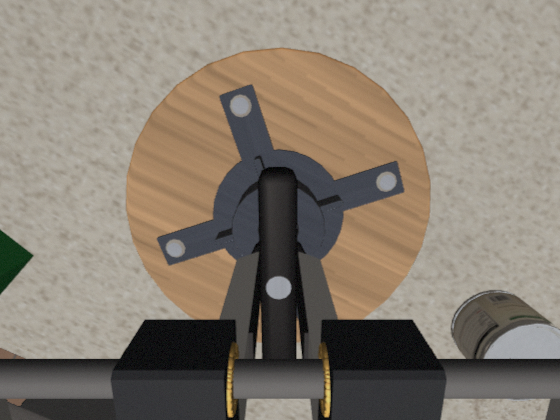

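Picture f: the bar (278,250) is still in line with the fingers, and the tin is at (510,330), well clear. I'll keep turning and watch the moment.

Emit:
move_arm --pt "-1 0 0 0 0 0 0.04" --pt "-1 0 0 0 0 0 0.08" --pt "-1 0 0 0 0 0 0.12"

```text
time_s: 13.05
ee_pos: [0.5051, -0.0296, 0.1507]
eef_rot: [3.14, -0.001, 0.389]
force: [1.8, -5.0, -5.0]
grip_width: 0.0173
grip_force: 60.3
```

```bash
python3 - <<'E'
from h import *
go([.5048,-.029,.15],.39)
E
```

```text
pos [ 0.5051 -0.0296  0.1507] rot [ 3.1396e+00 -1.1000e-03  3.8930e-01] q [-0.13  0.27  1.73 -0.    1.14  1.05] f [ 1.8 -5.  -5. ] m [-1.27 -0.76  0.64] 
 shift [-0.002 -0.013  0.013] rv [ 0.002 -0.001 -0.001]
```

Emit:
move_arm --pt "-1 0 0 0 0 0 0.05" --pt "-1 0 0 0 0 0 0.1" --pt "-1 0 0 0 0 0 0.1"

```text
time_s: 13.35
ee_pos: [0.5051, -0.0296, 0.1507]
eef_rot: [3.14, -0.001, 0.288]
force: [2.8, -4.6, -5.7]
grip_width: 0.0174
grip_force: 60.0
```

```bash
python3 - <<'E'
from h import *
go([.5048,-.029,.15],.29)
p,d,K,T=cam("wrist"); a=cv2.resize(p[150:420,180:380],None,fx=2,fy=2); save("g",a)
E
```

```text
pos [ 0.5051 -0.0296  0.1507] rot [ 3.1398e+00 -1.3000e-03  2.8820e-01] q [-0.13  0.27  1.73 -0.    1.14  1.15] f [ 2.8 -4.6 -5.7] m [-1.39 -0.82 -0.17] 
 shift [-0.003 -0.014  0.013] rv [ 0.002 -0.001 -0.002]
```

View pics/g.png

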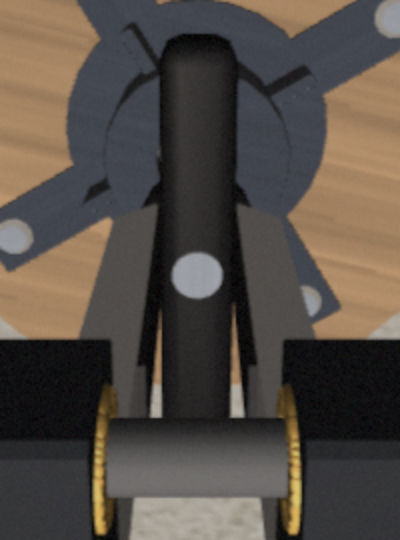

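Emit:
move_arm --pt "-1 0 0 0 0 0 0.06" --pt "-1 0 0 0 0 0 0.12" --pt "-1 0 0 0 0 0 0.12"

```text
time_s: 13.7
ee_pos: [0.5051, -0.0297, 0.1507]
eef_rot: [3.14, -0.001, 0.168]
force: [2.3, -4.5, -4.4]
grip_width: 0.0174
grip_force: 60.0
```

```bash
python3 - <<'E'
from h import *
go([.5048,-.029,.15],.29)
M=[];t=[]
for i in range(8):
    ctrl.camera("side");o=ctrl.get_obs();M.append(o["moment"]);t.append(o["tau"][5])
print(np.mean(M,0),np.std(M,0),np.round(t,2)); go([.5048,-.029,.15],.29)
p,d,K,T=cam("wrist"); W=cloud(d,K,T); u=(p.max(-1)<70)&(abs(W[...,2]-.156)<.006)
for r in (180,200,220,240,260): c=np.flatnonzero(u[r,240:320])+240; print(r,c.min() if len(c) else 0,c.max() if len(c) else 0)
E
```

```text
pos [ 0.5051 -0.0297  0.1507] rot [ 3.1399e+00 -1.4000e-03  1.6800e-01] q [-0.13  0.27  1.73 -0.    1.14  1.27] f [ 2.3 -4.5 -4.4] m [-1.45 -0.71 -0.07] 
 shift [-0.003 -0.015  0.014] rv [ 0.002 -0.001 -0.122]
[-1.45976594 -0.70522142 -0.06090511] [0.0210181 0.021877  0.0231641] [ 0.31  0.05 -0.03 -0.04 -0.05 -0.05 -0.05 -0.05]
pos [ 0.5051 -0.0297  0.1507] rot [ 3.1399e+00 -1.4000e-03  1.7000e-01] q [-0.13  0.27  1.73 -0.    1.14  1.27] f [ 2.7 -5.7 -5.1] m [-1.46 -0.72 -0.03] 
 shift [-0.003 -0.015  0.014] rv [ 0.002 -0.001 -0.12 ]
180 260 298
200 260 298
220 260 298
240 260 297
260 260 297
```

Emit:
move_arm --pt "-1 0 0 0 0 0 0.06"

```text
time_s: 14.25
ee_pos: [0.5051, -0.0297, 0.1507]
eef_rot: [3.14, -0.001, 0.11]
force: [2.2, -5.1, -4.3]
grip_width: 0.0175
grip_force: 60.0
```

```bash
cat > m.py <<'E'
from h import *
o=ctrl.get_obs(); print(o["eef_rot"].round(3),o["ee_pos"].round(4),o["force"].round(1),o["moment"].round(3),o["tau"].round(2),o["joint_vel"][5].round(2),o["grip_width"].round(5))
E
python3 m.py
```

```text
Traceback (most recent call last):
  File "m.py", line 2, in <module>
    o=ctrl.get_obs(); print(o["eef_rot"].round(3),o["ee_pos"].round(4),o["force"].round(1),o["moment"].round(3),o["tau"].round(2),o["joint_vel"][5].round(2),o["grip_width"].round(5))
                                                                                                                                                             ^^^^^^^^^^^^^^^^^^^^^
AttributeError: 'float' object has no attribute 'round'
```

Emit:
move_arm --pt "-1 0 0 0 0 0 0.08"

```text
time_s: 14.35
ee_pos: [0.5051, -0.0297, 0.1508]
eef_rot: [3.14, -0.001, 0.028]
force: [0.5, -6.1, -2.9]
grip_width: 0.0173
grip_force: 60.0
```

```bash
python3 m.py
```

```text
Traceback (most recent call last):
  File "m.py", line 2, in <module>
    o=ctrl.get_obs(); print(o["eef_rot"].round(3),o["ee_pos"].round(4),o["force"].round(1),o["moment"].round(3),o["tau"].round(2),o["joint_vel"][5].round(2),o["grip_width"].round(5))
                                                                                                                                                             ^^^^^^^^^^^^^^^^^^^^^
AttributeError: 'float' object has no attribute 'round'
```

Emit:
move_arm --pt "-1 0 0 0 0 0 0.08"

```text
time_s: 14.45
ee_pos: [0.505, -0.0296, 0.1508]
eef_rot: [3.14, -0.001, -0.053]
force: [0.9, -4.0, -2.6]
grip_width: 0.0176
grip_force: 59.9
```

```bash
python3 m.py
```

```text
Traceback (most recent call last):
  File "m.py", line 2, in <module>
    o=ctrl.get_obs(); print(o["eef_rot"].round(3),o["ee_pos"].round(4),o["force"].round(1),o["moment"].round(3),o["tau"].round(2),o["joint_vel"][5].round(2),o["grip_width"].round(5))
                                                                                                                                                             ^^^^^^^^^^^^^^^^^^^^^
AttributeError: 'float' object has no attribute 'round'
```

Emit:
move_arm --pt "-1 0 0 0 0 0 0.08"

```text
time_s: 14.55
ee_pos: [0.5049, -0.0295, 0.1507]
eef_rot: [3.141, -0.001, -0.133]
force: [0.4, -2.7, -3.1]
grip_width: 0.0176
grip_force: 59.9
```

```bash
python3 m.py
```

```text
Traceback (most recent call last):
  File "m.py", line 2, in <module>
    o=ctrl.get_obs(); print(o["eef_rot"].round(3),o["ee_pos"].round(4),o["force"].round(1),o["moment"].round(3),o["tau"].round(2),o["joint_vel"][5].round(2),o["grip_width"].round(5))
                                                                                                                                                             ^^^^^^^^^^^^^^^^^^^^^
AttributeError: 'float' object has no attribute 'round'
```

```bash
sed -i 's/o\["grip_width"\].round(5)/round(o["grip_width"],5)/' m.py; python3 m.py; python3 - <<'E'
from h import *
p,d,K,T=cam("wrist"); W=cloud(d,K,T); u=(p.max(-1)<70)&(abs(W[...,2]-.156)<.006)
for r in (180,220,260): c=np.flatnonzero(u[r,240:320])+240; print(r,c.min() if len(c) else 0,c.max() if len(c) else 0)
m=u.copy();m[:,:240]=0;m[:,320:]=0;m[300:]=0; print(np.median(W[m][:,2]))
E
```

```text
[ 3.141e+00 -1.000e-03 -1.330e-01] [ 0.5049 -0.0295  0.1507] [ 0.4 -2.7 -3.1] [-0.757 -0.132  0.05 ] [  1.37 -50.05 -33.17   0.87   0.23  -1.67] 0.8 0.01763
180 260 297
220 260 297
260 260 297
0.15575898891348666
```

Emit:
move_arm --pt "-1 0 0 0 0 0 0.08"

```text
time_s: 14.7
ee_pos: [0.5048, -0.0295, 0.1507]
eef_rot: [3.141, -0.001, -0.209]
force: [0.1, -4.5, -2.7]
grip_width: 0.0177
grip_force: 60.0
```

```bash
python3 m.py
```

```text
[ 3.141e+00 -1.000e-03 -2.090e-01] [ 0.5048 -0.0295  0.1507] [ 0.1 -4.5 -2.7] [-1.429 -0.158  0.039] [  2.53 -49.95 -32.99   1.68   0.31  -2.38] 0.84 0.01774
```

Emit:
move_arm --pt "-1 0 0 0 0 0 0.08"

```text
time_s: 14.8
ee_pos: [0.5048, -0.0297, 0.1507]
eef_rot: [3.14, -0.001, -0.291]
force: [0.7, -5.9, -2.7]
grip_width: 0.0174
grip_force: 60.0
```

```bash
python3 m.py
```

```text
[ 3.14e+00 -1.00e-03 -2.91e-01] [ 0.5048 -0.0297  0.1507] [ 0.7 -5.9 -2.7] [-1.607 -0.155  0.094] [  3.05 -49.96 -32.93   1.98   0.37  -1.7 ] 0.8 0.01744
```

Emit:
move_arm --pt "-1 0 0 0 0 0 0.08"

```text
time_s: 14.9
ee_pos: [0.5048, -0.0297, 0.1507]
eef_rot: [3.14, -0.001, -0.371]
force: [0.1, -6.3, -1.9]
grip_width: 0.0173
grip_force: 60.0
```

```bash
python3 m.py
```

```text
[ 3.14e+00 -1.00e-03 -3.71e-01] [ 0.5048 -0.0297  0.1507] [ 0.1 -6.3 -1.9] [-1.668 -0.157  0.291] [  2.99 -49.98 -32.91   2.11   0.38  -1.43] 0.79 0.0173
```

Emit:
move_arm --pt "-1 0 0 0 0 0 0.05"

```text
time_s: 15.0
ee_pos: [0.5048, -0.0298, 0.1507]
eef_rot: [3.14, -0.001, -0.421]
force: [1.1, -4.2, 0.4]
grip_width: 0.0178
grip_force: 60.1
```

```bash
python3 m.py
```

```text
[ 3.14e+00 -1.00e-03 -4.21e-01] [ 0.5048 -0.0298  0.1507] [ 1.1 -4.2  0.4] [-1.28  -0.242  0.398] [  2.7  -49.85 -32.85   2.05   0.37  -0.09] 0.47 0.01784
```

Emit:
move_arm --pt "-1 0 0 0 0 0 0.05"

```text
time_s: 15.1
ee_pos: [0.5048, -0.0296, 0.1507]
eef_rot: [3.141, -0.001, -0.47]
force: [0.1, -4.9, -2.0]
grip_width: 0.0173
grip_force: 60.2
```

```bash
python3 m.py
```

```text
[ 3.141e+00 -1.000e-03 -4.700e-01] [ 0.5048 -0.0296  0.1507] [ 0.1 -4.9 -2. ] [-1.289  0.014  0.641] [  1.89 -49.7  -32.91   1.78   0.19  -0.39] 0.49 0.01729
```

Emit:
move_arm --pt "-1 0 0 0 0 0 0.05" --pt "-1 0 0 0 0 0 0.05"

```text
time_s: 15.3
ee_pos: [0.5048, -0.0296, 0.1507]
eef_rot: [3.141, -0.001, -0.519]
force: [1.6, -5.7, -1.6]
grip_width: 0.0173
grip_force: 60.1
```

```bash
python3 m.py
```

```text
[ 3.141e+00 -1.000e-03 -5.190e-01] [ 0.5048 -0.0296  0.1507] [ 1.6 -5.7 -1.6] [-1.672 -0.191  0.42 ] [  2.66 -49.71 -32.71   2.1    0.39   1.3 ] -0.05 0.01732
```

Past the stop the moment rises to about 0.6 at the next 60° contact, well above the 0.15 bolt friction, so the bolt is at its stop and the key is only winding against it. I'll ease back to mid-play and lift out.

Emit:
move_arm --pt "-1 0 0 0 0 0 -0.07" --pt "-1 0 0 0 0 0 -0.15" --pt "-1 0 0 0 0 0 -0.15" --pt "-1 0 0 -0.1 0 0 -0.15" --pt "-1 0 0 -0.3 0 0 -0.15" --pt "-1 0 0 -0.6 0 0 -0.15" --pt "-1 0 0 -1.1 0 0 -0.15" --pt "-1 0 0 -1.8 0 0 -0.15" --pt "-1 0 0 -2.2 0 0 -0.15" --pt "-1 0 0 -2.2 0 0 -0.15"

```text
time_s: 16.3
ee_pos: [0.5054, -0.0289, 0.2631]
eef_rot: [-3.14, -0.005, -0.368]
force: [0.4, -0.4, -3.7]
grip_width: 0.0176
grip_force: 60.0
```

```bash
python3 m.py; python3 - <<'E'
from h import *
go([.47,.06,.26],1.67)
E
```

```text
[-3.14  -0.005 -0.368] [ 0.5054 -0.0289  0.2631] [ 0.4 -0.4 -3.7] [ 0.07  -0.017 -0.012] [-3.000e-02 -4.856e+01 -3.883e+01 -0.000e+00  8.400e-01 -0.000e+00] 0.01 0.01763
pos [ 0.5054 -0.0289  0.2631] rot [-3.1399 -0.0046 -0.3681] q [-0.13  0.17  1.58  0.    1.39  1.81] f [ 0.4 -0.4 -3.7] m [ 0.07 -0.02 -0.01] 
 shift [-1.301 -1.404  0.058] rv [ 0.004 -0.005 -2.038]
```

```bash
python3 - <<'E'
from h import *
go([.40,0,.262],-.053)
E
```

```text
pos [ 0.5054 -0.0289  0.2631] rot [-3.1399 -0.0046 -0.3681] q [-0.13  0.17  1.58  0.    1.39  1.81] f [ 0.4 -0.4 -3.7] m [ 0.07 -0.02 -0.01] 
 shift [-2.175  0.22   0.011] rv [-0.001 -0.005 -0.315]
```

Emit:
move_arm --pt "-1 -2.17 0.22 0 0 0 -0.315" --pt "-1 -2.17 0.22 0 0 0 -0.315" --pt "-1 -2.17 0.22 0 0 0 -0.315" --pt "-1 -2.17 0.22 0 0 0 -0.315" --pt "-1 -2.17 0.22 0 0 0 -0.315"

```text
time_s: 16.8
ee_pos: [0.4001, -0.0001, 0.2601]
eef_rot: [-3.141, -0.0, -0.056]
force: [0.5, -0.3, -2.4]
grip_width: 0.0171
grip_force: 60.0
```

```bash
python3 - <<'E'
from h import *
p,d,K,T=cam("wrist"); q=np.linalg.inv(T)@[.5048,-.029,.062,1]; px=(K@q[:3])[:2]/q[2]; print(px)
r=ctrl.tip_of("wrist","hub_mouth"); print([(x["score"],x["point"],ray(K,T,x["point"],.07)) for x in r[:1]])
x,y=px.round().astype(int); x=max(x,28);y=max(y,28)
save("i",cv2.resize(p[y-28:y+28,x-28:x+28],None,fx=10,fy=10,interpolation=cv2.INTER_CUBIC)); print(x-28,y-28)
go([.4952,.2739,.236],-.053)
E
```

```text
[303.56880432  80.24872609]
[(0.58, [305.1, 80.7], array([ 0.50381016, -0.02983036,  0.07      ]))]
276 52
pos [ 4.002e-01 -3.000e-04  2.600e-01] rot [-3.1415e+00  7.0000e-04 -5.6100e-02] q [-0.09 -0.08  1.84  0.    1.37  1.53] f [ 0.2 -0.3 -2.1] m [0.04 0.   0.04] 
 shift [ 1.589 -5.581  0.479] rv [-0.     0.001 -0.003]
```

View pics/i.png

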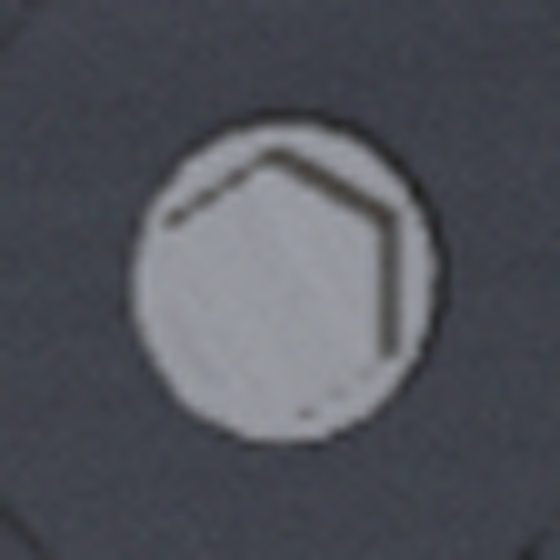

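Picture i shows the socket open, its flats now at about 58° (mod 60). That is consistent with a clockwise turn of about 155° (2.7 rad) and a start near 0.5, so the bolt is tight. Next: back to the stand at the original yaw.

Emit:
move_arm --pt "-1 1.59 -5.58 0.4 0 0 -1.6" --pt "-1 1.59 -5.58 0.4 0 0 -1.6" --pt "-1 1.59 -5.58 0.4 0 0 -1.6" --pt "-1 1.59 -5.58 0.4 0 0 -1.6" --pt "-1 1.59 -5.58 0.4 0 0 -1.6" --pt "-1 1.59 -5.58 0.4 0 0 -1.6" --pt "-1 1.59 -5.58 0.4 0 0 -1.6" --pt "-1 1.59 -5.58 0.4 0 0 -1.6" --pt "-1 1.59 -5.58 0.4 0 0 -1.6" --pt "-1 1.59 -5.58 0.4 0 0 -1.6" --pt "-1 1.59 -5.58 0.4 0 0 -1.6" --pt "-1 1.59 -5.58 0.4 0 0 -1.6"

```text
time_s: 18.1
ee_pos: [0.4948, 0.2742, 0.2394]
eef_rot: [-3.14, 0.001, 1.546]
force: [-0.3, -0.6, -3.5]
grip_width: 0.0176
grip_force: 60.0
```

Emit:
move_arm --pt "-1 0 0 0 0 0 -1.54" --pt "-1 0 0 0 0 0 -1.54" --pt "-1 0 0 0 0 0 -1.54" --pt "-1 0 0 0 0 0 -1.54" --pt "-1 0 0 0 0 0 -1.54" --pt "-1 0 0 0 0 0 -1.54" --pt "-1 0 0 0 0 0 -1.54" --pt "-1 0 0 0 0 0 -1.54" --pt "-1 0 0 0 0 0 -1.54" --pt "-1 0 0 0 0 0 -1.54" --pt "-1 0 0 0 0 0 -1.54" --pt "-1 0 0 0 0 0 -1.54"

```text
time_s: 19.3
ee_pos: [0.4946, 0.2742, 0.2398]
eef_rot: [-3.141, -0.001, 3.082]
force: [0.1, -0.1, -3.5]
grip_width: 0.0174
grip_force: 60.0
```

```bash
python3 - <<'E'
from h import *
go([.4952,.2739,.116],3.089)
p,d,K,T=cam("wrist"); W=cloud(d,K,T)
u=(p.max(-1)<90)&(W[...,2]>.22)&(W[...,2]<.27)&(np.hypot(W[...,0]-.495,W[...,1]-.274)<.07); u[310:]=0
print(cv2.minAreaRect((W[u][:,:2]*1000).astype(np.float32)),np.median(W[u][:,2]))
for r in ctrl.tip_of("wrist","key_bar")[:1]: print(r["score"],r["point"],ray(K,T,r["point"],.247).round(4))
m=(abs(W[...,2]-.05)<.005)&(np.hypot(W[...,0]-.495,W[...,1]-.274)<.06); print(m.sum(),cv2.minAreaRect((W[m][:,:2]*1000).astype(np.float32)))
E
```

```text
pos [0.4946 0.2742 0.2398] rot [-3.1413e+00 -7.0000e-04  3.0818e+00] q [ 0.44  0.32  1.45  0.    1.38 -1.07] f [ 0.1 -0.1 -3.5] m [ 0.05 -0.18  0.02] 
 shift [-0.014 -0.004  2.477] rv [-0.    -0.001 -0.007]
((476.5940856933594, 278.2233581542969), (39.688819885253906, 71.51170349121094), 70.3498764038086) 0.24516754988883682
0.94 [449.4, 265.4] [0.4883 0.3548 0.247 ]
2570 ((496.1228332519531, 273.33172607421875), (70.26375579833984, 70.08893585205078), 0.24428357183933258)
```

Emit:
move_arm --pt "-1 -0.015 0 0.6 0 0 0" --pt "-1 -0.015 0 1.1 0 0 0" --pt "-1 -0.015 0 1.45 0 0 0" --pt "-1 -0.015 0 1.6 0 0 0" --pt "-1 -0.015 0 1.7 0 0 0" --pt "-1 -0.015 0 1.8 0 0 0" --pt "-1 -0.015 0 1.9 0 0 0" --pt "-1 -0.015 0 1.95 0 0 0"

```text
time_s: 20.2
ee_pos: [0.4952, 0.274, 0.143]
eef_rot: [-3.142, 0.001, 3.085]
force: [1.0, -1.4, -1.3]
grip_width: 0.0177
grip_force: 60.0
```

In the hole and free; down to the floor.

Emit:
move_arm --pt "-1 0 0 0.1 0 0 0" --pt "-1 0 0 0.2 0 0 0" --pt "-1 0 0 0.3 0 0 0" --pt "-1 0 0 0.4 0 0 0" --pt "-1 0 0 0.47 0 0 0" --pt "-1 0 0 0.5 0 0 0" --pt "-1 0 0 0.52 0 0 0" --pt "-1 0 0 0.52 0 0 0"

```text
time_s: 21.0
ee_pos: [0.4949, 0.2741, 0.1169]
eef_rot: [-3.141, -0.0, 3.085]
force: [2.1, -2.4, -2.6]
grip_width: 0.0176
grip_force: 60.0
```

Release (opening moderately), then lift off.

Emit:
move_arm --pt "0 0 0 0 0 0 0" --pt "0.2 0 0 0 0 0 0" --pt "0.4 0 0 0 0 0 0" --pt "0.6 0 0 0 0 0 0" --pt "0.8 0 0 0 0 0 0" --pt "0.8 0 0 0 0 0 0" --pt "0.8 0 0 0 0 0 0" --pt "0.8 0 0 0 0 0 0"

```text
time_s: 21.8
ee_pos: [0.4949, 0.2741, 0.117]
eef_rot: [3.142, 0.0, 3.085]
force: [0.7, -0.4, 0.2]
grip_width: 0.0783
grip_force: 0.0
```

Emit:
move_arm --pt "0.8 0 0 -0.3 0 0 0" --pt "0.8 0 0 -0.8 0 0 0" --pt "0.8 0 0 -1.6 0 0 0" --pt "0.8 0 0 -2.4 0 0 0" --pt "0.8 0 0 -3.2 0 0 0" --pt "0.8 0 0 -3.2 0 0 0" --pt "0.8 0 0 -3.2 0 0 0"

```text
time_s: 22.5
ee_pos: [0.495, 0.2741, 0.2772]
eef_rot: [3.141, 0.001, 3.085]
force: [-0.3, 1.1, -0.8]
grip_width: 0.085
grip_force: 0.0
```

```bash
python3 - <<'E'
from h import *
p,d,K,T=cam("wrist"); W=cloud(d,K,T); m=(W[...,2]>.108)&(W[...,2]<.14)&(abs(W[...,0]-.5)<.08)&(abs(W[...,1]-.272)<.08)&(p.max(-1)<110)
X=W[m]; print(m.sum(),cv2.minAreaRect((X[:,:2]*1000).astype(np.float32)),np.percentile(X[:,2],[5,50,95]))
A=np.c_[X[:,:2],np.ones(len(X))]; print("tilt",np.linalg.lstsq(A,X[:,2],rcond=None)[0])
p,d,K,T=cam("scene")
for k,z in(("tin_mid",.029),("mug_mid",.047)):
    for r in ctrl.tip_of("scene",k)[:1]: print(k,r["score"],r["point"],ray(K,T,r["point"],z).round(3))
save("j",p); print(ctrl.get_obs()["force"],ctrl.get_obs()["grip_width"])
E
```

```text
2198 ((493.52423095703125, 274.64825439453125), (17.847166061401367, 108.55384826660156), 86.33316040039062) [0.1173024  0.12095814 0.12248276]
tilt [0.00179674 0.01025813 0.11690699]
tin_mid 0.79 [323.8, 179.4] [ 0.505 -0.263  0.029]
mug_mid 0.56 [317.2, 151.7] [ 0.621 -0.363  0.047]
[ 0.1445171  -0.22482134 -0.20113429] 0.08444902171727416
```

View pics/j.png

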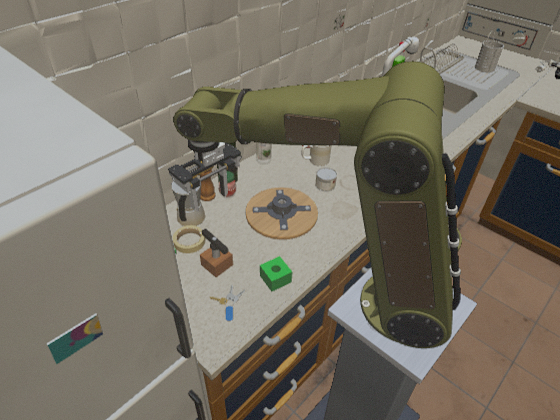

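```bash
python3 -c "
from station import ctrl
print(ctrl.hand_in())"
```

```text
the job is handed in; nothing more can be done
None
```

The bolt should be tight at its stop, judged from the torque rise and the socket's new angle since the joint can't be read. The key did slip round in the socket past that point. It now stands upright and released in the brown stand, the tin and mug look unmoved, and I handed the job in at about 22 s; no verdict came back.

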